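# Clamp the manifold tee in the V-block bench

## Task

Clamp the brass manifold tee in the V-block, ready for its tips to be changed: slacken the wing knob so the carriage runs free, push the carriage up until the jaw pad has driven the tee's stem home against both faces of the V and is itself pressed about half-way in on its spring, then, keeping up the pressure, tighten the knob so that the tee stays clamped upright when you let go. Do not crush it: never bottom the pad hard, and leave the jars and everything lying about where they are.

Things in the scene. Friction and masses are not known exactly. Their poses are not given: they have to be found in the camera images.
- clamp_bench: Steel clamping bench, 130 x 345 mm, fixed; origin under its middle, z up, y along it. At its +y end a flat bed (top 30 mm above the cart) with an upright 90 degree V-block, 92 mm wide, 58 mm tall, open to -y; on the rest a roof-shaped steel way with 40 degree flanks, on which a grey saddle carriage slides.
- knob_grip (a point): On the axis of the carriage's clamp knob, at the height to grip. Black wing knob: bar 66 mm long (frame y), 14 thick (x), 32 tall: 10 mm beyond this point, 22 below, on a disc 32 mm across, 5 thick. Frame turns with the knob; z points outward along the screw axis, leaning 40 degrees from vertical towards the bench's -x. The saddle's face lies 43 mm below along the axis.
- clamp_knob (a joint): Turn of the wing knob, rad, 0 (slack stop) to 2.8. Grows clockwise seen from outside, which tightens. Below 1.1 the carriage runs free; the clamp shoe meets the way at about 1.2 and grips harder from there; beyond 1.8 the carriage is locked. Torque 0.18 N m of thread friction, plus 0.11 N m per rad beyond 1.2. Stays where left. Starts locked, 1.9 to 2.2.
- carriage (a joint): Slide of the carriage, m, 0 to 0.068, growing towards the V-block (bench +y). Saddle 130 mm long with the jaw head at its front; carries knob and pad, the pad face 115 mm ahead of the knob's axis. Slack, it takes about 2.5 N to slide and stays where it is left. It can be pushed by the gripped knob.
- pad_face (a point): Middle of the face of the jaw pad on the front of the carriage's jaw head: black nylon plate 56 mm wide, 44 mm tall, 8 mm thick. Frame as the bench's; the face looks to +y, at the V-block.
- jaw_pad (a joint): How far the sprung jaw pad is pressed back into its head, m: 0 free, 0.006 bottomed. Spring 4 N per mm, so half-way in (3 mm) is about 12 N.
- v_seat (a point): Where the axis of the tee's stem lies when the stem rests against both faces of the V-block, 35 mm above the bed. Fixed to the bench; frame as the bench's: z up, +y the way the carriage pushes, x across.
- tee_stem (a point): On the axis of the brass manifold tee's stem, 35 mm above its foot. The tee stands loose on the bed between pad and V-block: smooth stem 44 mm in diameter, 62 mm tall, a hexagon above it, and at 106 mm height a crossbar 128 mm long (frame x) with an orange flat-fan tip at either end; 130 mm tall, about 0.75 kg.
- turntable: Grey aluminium turntable, 240 mm across, top 44 mm high; origin under its centre. Carries the four jars. Does not turn.
- jar1: Open glass collection jar, 72 mm across, 100 mm tall, standing loose on the turntable; origin under its centre. Bystander.
- jar2: Open glass collection jar, 72 mm across, 100 mm tall, standing loose on the turntable; origin under its centre. Bystander.
- jar3: Open glass collection jar, 72 mm across, 100 mm tall, standing loose on the turntable; origin under its centre. Bystander.
- jar4: Open glass collection jar, 72 mm across, 100 mm tall, standing loose on the turntable; origin under its centre. Bystander.
- spanner: Steel spanner, 190 mm long, lying loose; origin under its middle, x along it. Bystander.
- brush: Cleaning brush, 170 mm long, lying loose; origin under its middle, x along it. Bystander.
- gauge: Round pressure gauge, 68 mm across, 24 mm tall, with a brass stem, lying loose on its back; origin under its centre. Bystander.
- coupling: Brass coupling, 50 mm across, 50 mm tall, standing loose; origin under its centre. Bystander.
Mind the look-alikes: they are no part of the job. Of the things like the part that bears tee_stem, leave any that is blue, purple or turquoise; of the rest the larger one is meant.

How it is judged:
On the way, in this order (a step that is already met when the one before it is completed fails the run):
1. the knob is slackened, so that the carriage runs free (value of joint clamp_knob below 1.15 rad), for 0.1 s.
2. the stem is home against both faces of the V, with the pad pressing on it (horizontal distance between tee_stem and v_seat below 0.003 m and angle between tee_stem's own z axis and vertical below 0.06 rad and value of joint jaw_pad above 0.0012 m), for 0.2 s.
At the end, for the whole second after the job is handed in: The tee stands upright (within 0.06 rad) with its stem axis within 3 mm of the V seat, the jaw pad still pressed in between 1.2 and 4.8 mm and bearing on the tee with more than 4 N, the knob tightened beyond 1.75 rad, all at rest (all of step 2 and value of joint jaw_pad below 0.0048 m and value of joint clamp_knob above 1.75 rad and linear speed of tee below 0.01 m/s and contact force between jaw_pad and tee above 4 N); the robot touches nothing.
It fails at once if the tee is crushed: the pad bottomed and pressing with more than 45 N (contact force between jaw_pad and tee above 45 N).
It fails at once if the tee is tipped or lifted (angle between tee_stem's own z axis and vertical above 0.3 rad or z of tee_stem in the frame of v_seat above 0.02 m).
It fails at once if a jar or another bystander is moved by more than 25 mm (distance of any of jar1, jar2, jar3, jar4, spanner, brush, gauge, coupling from where it was at the start of the episode above 0.025 m).
It also fails if it takes over 42 s, if anything falls off the work surface, if the arm or the gripper's body presses on something with over 40 N, if the wrist force passes 120 N, or if a joint passes its speed limit or range.

## Robot

A 6-joint arm with a two-finger parallel gripper is mounted at the origin on the work surface. World frame = base frame: x ahead of the robot, y to its left, z up, the work surface at z = 0. Lengths are in m, angles in rad, forces in N, time in s.
With the tool pointing down it reaches from about 0.225 to 0.725 m from the base axis. Payload 3.1 kg.
Tool frame: the origin (TCP) lies midway between the tips of the shut fingers; the grasp point (between the pads) lies 19 mm behind it; y points along the fingers, z is the direction in which the jaws open and shut, and the axes are right-handed (so a half turn about y gives the same grasp; the last joint's range is limited). The gripper opens to 85 mm and grips with 20 to 120 N. Pads are 22 mm wide; open, the fingers measure 114 mm over their backs; the gripper's body (76 mm by 85 mm) begins 54 mm behind the grasp point. The pads swing forward as they close: fully open they stand 13 mm farther back than shut.
Start: joints at [1.214, 0.048, 0.099, 1.622, 0, 1.443], TCP at [0.119, 0.511, 0.231] pointing down, gripper open.
Joint ranges: [-2.91, 2.91], [-0.99, 1.94], [-1.21, 1.42], [-2.12, 2.29], [-1.49, 1.47], [-3.14, 3.14]. Speed limits (rad/s): [2.79, 2.79, 3.14, 3.14, 3.14, 3.14].

## Interface

Orientations are given as a rotation vector (axis times angle).
In Python, from rig import get_obs, capture, job_done, cut_out, tip_of gives the robot as it stands.
- The arm moves only by the tool step_arm, never from a script. Its arguments are lists of equal length, an entry for each row: "grip": the opening, from 0 (shut) to 1 (fully open); "travel": the shift along the world's x, y, z in cm, a list of three; "dr": the turn, a rotation vector about the world's x, y, z in degrees, a list of three. A call has 1 to 20 rows; each row is the pose to reach, as a shift and turn from the pose commanded when the call began; what a row does not reach only later rows make up. A row lasts 1/12 s, in which the tool goes at most 41.7 mm and 7.16 degrees, less where a joint would pass 70% of its speed; a pose out of reach is approached as far as the arm can. A call with a gripper value outside its range is refused whole. The fingers move at their own pace and stop on an object; "newtons" is the grip in N (left out, the last holds). Time passes only in rows, so rows that repeat a pose let the fingers close. It gives the time, the measured TCP pose, the force and the opening at its end, in the units of the state.
- get_obs(): the state, without advancing time (a new reading comes with each control period).
- capture(name): name is "side" or "top"; returns a dict with "pixels" (480x640x3 uint8, blue, green, red), "camera_matrix" (3x3 intrinsics, pixels), "distortion" ([k1, k2, p1, p2, k3] as OpenCV has them; the pictures are not rectified), "origin" and "attitude" of the camera in the world. Camera axes: x right, y up, looking along -z (the intrinsics and any distortion apply to the point x, -y, -z); pixel columns grow to the right and rows downward; lengths in m; the calibration is good to about 2 mm. A picture is of the moment at which its call begins. There is no depth.
- job_done(): hands the job in, once; it reports no verdict.
Trained networks look in a picture, given as the dict that the camera call returned (one of the last four; its "shot" number tells which), for a name from the list of things; names that differ only in an ending like _2 or _b are one class to them, and where a whole thing is asked for, a point or a joint stands for the part that bears it (a point fixed in the world has none). Each returns a list of dicts, best first, with "p" (0 to 1); they miss things now and then, are a little off and sometimes report something else, mostly with a low value. They report only what shows in the picture. A call takes as long as a camera call. They do not tell look-alikes from the thing itself.
- cut_out(name, picture): "mask" (480x640 bool, what is visible of it) and "bbox" ([centre column, centre row, width, height] in pixels, round what is visible of it).
- tip_of(name, picture): "point" ([column, row] in pixels: a listed point, or the origin of a listed thing).
The state is a dict: "time_s": time; "qpos": joint angles; "qd": joint speeds; "joint_torque": joint torques, N m; "eef_pos": TCP position; "ee_rot": TCP orientation; "wrist_force": force on the tool from outside, world axes, zero at the start; "torque": the same for the moment, N m; "grip_width": opening from 0.0 (shut) to 1.0 (fully open).
Only numpy, scipy, OpenCV 4.12 (cv2) and the standard library are available. Lean on these libraries where they do the work, as an engineer would, in place of code of your own. Each camera call takes 0.05 s, during which the arm holds its last target.

## Working session

There is one attempt and no reset: what is moved stays moved. The work goes in short steps, Python scripts to look and compute and a tool call to move; the robot and the scene stay as the last step left them, time stands still between calls to the robot, and variables do not carry over. Pictures are saved under pics/ and viewed, and the job is handed in when it is done.

Besides the shell and the picture viewer there is one more tool, called by a JSON object that holds its "name" and its "arguments", one argument or row to a line. step_arm: Moves the arm, as the interface text tells. Its arguments: {"type":"object","properties":{"grip":{"type":"array","items":{"type":"number"}},"travel":{"type":"array","items":{"type":"array","items":{"type":"number"}}},"dr":{"type":"array","items":{"type":"array","items":{"type":"number"}}},"newtons":{"type":"number"}},"required":["grip","travel","dr"]}

```bash
ls; mkdir -p pics; cat > h.py <<'E'
import numpy as np, cv2
from rig import *
from scipy.spatial.transform import Rotation as R
def att(c):
    a=np.array(c["attitude"],float)
    return R.from_rotvec(a).as_matrix() if a.shape==(3,) else (a if a.shape==(3,3) else R.from_quat(a).as_matrix())
def ray(c,px):
    p=cv2.undistortPoints(np.array([[px]],float),np.array(c["camera_matrix"],float),np.array(c["distortion"],float))[0,0]
    d=att(c)@np.array([p[0],-p[1],-1.]); return np.array(c["origin"],float),d/np.linalg.norm(d)
def atz(c,px,z):
    o,d=ray(c,px); return o+d*(z-o[2])/d[2]
def tri(c1,p1,c2,p2):
    o1,d1=ray(c1,p1);o2,d2=ray(c2,p2)
    A=np.stack([d1,-d2],1); s=np.linalg.lstsq(A,o2-o1,rcond=None)[0]
    a=o1+s[0]*d1;b=o2+s[1]*d2
    return (a+b)/2,np.linalg.norm(a-b)
def proj(c,P):
    M=att(c); q=(np.atleast_2d(P)-np.array(c["origin"]))@M; q=q*[1,-1,-1]
    return cv2.projectPoints(q.astype(float),np.zeros(3),np.zeros(3),np.array(c["camera_matrix"],float),np.array(c["distortion"],float))[0][:,0]
E
python3 - <<'E'
from h import *
s=capture("side");t=capture("top")
for n,c in(("side",s),("top",t)):
    cv2.imwrite(f"pics/{n}0.png",c["pixels"]); print(n,c["origin"],c["attitude"],c["camera_matrix"])
    for k in ["knob_grip","pad_face","v_seat","tee_stem","clamp_bench","turntable","jar1","spanner","brush","gauge","coupling"]:
        print(k,[(np.round(x["point"],1).tolist(),round(x["p"],2)) for x in tip_of(k,c)][:5])
for k in ["knob_grip","pad_face","v_seat","tee_stem","clamp_bench"]:
    a=tip_of(k,s);b=tip_of(k,t)
    for x in a[:2]:
        for y in b[:2]:
            print(k,tri(s,x["point"],t,y["point"]))
print(get_obs())
E
```

```text
pics
side [ 0.3222742  -1.05123591  0.89857262] [ 0.93146906 -0.09497343 -0.16612317] [[602.36435192   0.         334.91941106]
 [  0.         602.36435192 232.56400067]
 [  0.           0.           1.        ]]
knob_grip [([296.4, 162.0], 0.34), ([333.1, 163.6], 0.29)]
pad_face [([321.5, 374.3], 0.64), ([366.0, 238.9], 0.4), ([342.3, 260.4], 0.28)]
v_seat [([367.5, 221.3], 0.9), ([308.1, 184.1], 0.15)]
tee_stem [([233.0, 339.8], 0.9), ([219.2, 208.7], 0.88), ([367.1, 226.9], 0.86), ([254.5, 270.3], 0.8), ([426.1, 231.0], 0.65)]
clamp_bench [([367.8, 272.1], 0.67)]
turntable [([312.0, 183.9], 0.72)]
jar1 [([286.8, 177.9], 0.94), ([323.9, 181.0], 0.8), ([334.2, 159.2], 0.68), ([294.5, 162.0], 0.61)]
spanner [([273.2, 230.7], 0.73), ([369.1, 273.3], 0.4)]
brush [([321.7, 378.3], 0.66), ([366.5, 237.6], 0.37)]
gauge []
coupling [([449.6, 274.6], 0.8), ([369.3, 272.9], 0.36)]
top [0.33363289 0.07177972 1.22705085] [ 0.12050981 -0.13755306 -1.58677953] [[468.11826699   0.         322.84946312]
 [  0.         468.11826699 243.48345918]
 [  0.           0.           1.        ]]
knob_grip 
[... 2258 characters left out ...]
.float64(0.004882227024697169))
{'time_s': 1.7, 'qpos': array([ 1.21417800e+00,  4.80230576e-02,  9.91941749e-02,  1.62201277e+00,
       -1.79060992e-09,  1.44300918e+00]), 'qd': array([-2.59229260e-04, -1.11178580e-03,  3.30391065e-04, -1.15085776e-03,
       -9.15319222e-05,  7.80898828e-04]), 'joint_torque': array([ 6.73828836e-04, -3.38634467e+01,  3.20143962e+01,  1.44908732e-03,
        3.02387696e-05,  1.91999931e-06]), 'eef_pos': array([0.11909116, 0.51129911, 0.23129663]), 'ee_rot': array([-1.56336395,  0.17966244, -0.17964533]), 'wrist_force': array([ 0.62577257, -0.65261118,  0.59766596]), 'torque': array([-0.01195357, -0.0395818 ,  0.02866338]), 'grip_width': 0.9998602446989687}
```

View pics/side0.png

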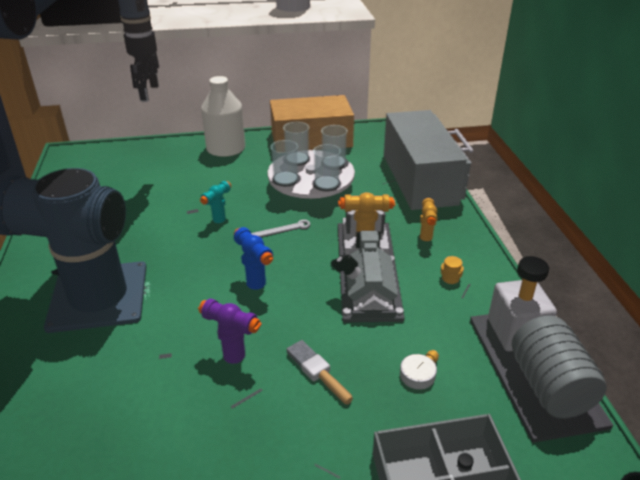

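View pics/top0.png

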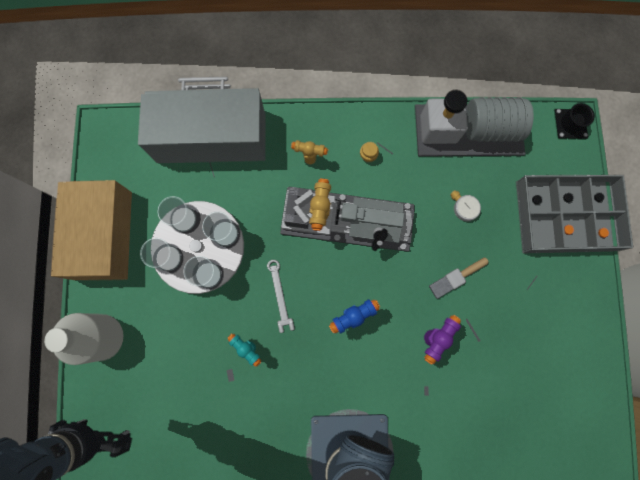

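```bash
python3 - <<'E'
import cv2
s=cv2.imread("pics/side0.png");t=cv2.imread("pics/top0.png")
cv2.imwrite("pics/sz.png",cv2.resize(s[180:330,310:430],None,fx=4.8,fy=4,interpolation=2)[:600])
cv2.imwrite("pics/sz.png",cv2.resize(s[180:330,310:430],None,fx=4,fy=4,interpolation=2))
cv2.imwrite("pics/tz.png",cv2.resize(t[165:265,265:425],None,fx=5,fy=5,interpolation=2))
E
```

```text
(no output)
```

View pics/sz.png

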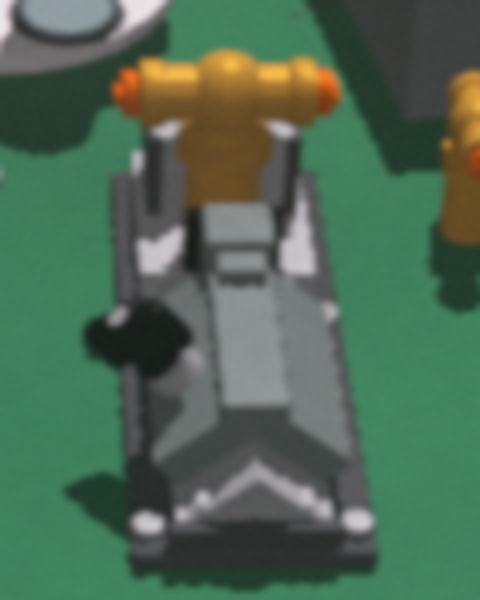

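View pics/tz.png

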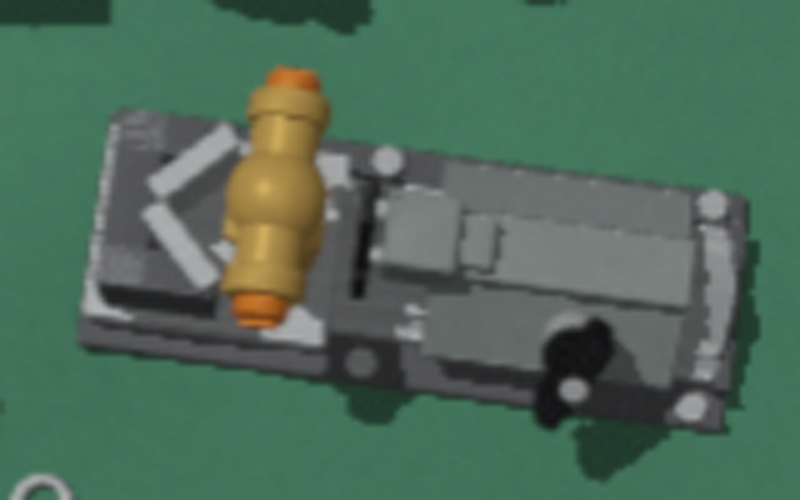

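```bash
cat >> h.py <<'E'
def cam0():
    import pickle,os
    if not os.path.exists("c.pkl"):
        pickle.dump((capture("side"),capture("top")),open("c.pkl","wb"))
    return pickle.load(open("c.pkl","rb"))
E
python3 - <<'E'
from h import *
from scipy.optimize import least_squares
s,t=cam0()
T=lambda u,v:(265+u/5,165+v/5); S=lambda u,v:(310+u/4,180+v/4)
W,L=.065,.1725
# frame: x across, y to V. 
tp=[((W,-L),T(745,198)),((-W,-L),T(718,428)),((-W,L),T(80,347)),((W,L),T(118,110))]
sp=[((-W,-L),S(132,545)),((W,-L),S(376,545))]
sb=[((-W,-L),S(132,567)),((W,-L),S(374,570))]
def f(p):
    x,y,a,h=p[:4]
    def w(q,z): c,s_=np.cos(a),np.sin(a); return [x+c*q[0]-s_*q[1],y+s_*q[0]+c*q[1],z]
    r=[]
    for q,px in tp: r+=list(proj(t,w(q,h))[0]-px)
    for q,px in sp: r+=list(proj(s,w(q,h))[0]-px)
    for q,px in sb: r+=list(proj(s,w(q,0))[0]-px)
    return np.array(r)
for a0 in(0,.2):
    o=least_squares(f,[.6,0,a0,.01],loss='soft_l1');print(o.x,np.degrees(o.x[2]),o.cost);print(np.round(o.fun.reshape(-1,2),1).tolist())
o.x
for k,u,v in (("bar lo end",550,425),("tee top",277,190)): print(k,atz(t,T(u,v),.16 if k[0]=='t' else .1))
E
```

```text
[ 0.59977113 -0.00993297 -0.14954368  0.01633976] -8.568221808633266 6.072955504752681
[[0.3, -1.5], [1.0, 0.2], [-1.6, -0.4], [-2.2, -0.3], [-1.0, 1.1], [0.4, -0.0], [-1.2, 1.2], [0.3, -0.6]]
[ 0.59977113 -0.00993297 -0.14954372  0.01633976] -8.56822387255696 6.072955504738367
[[0.3, -1.5], [1.0, 0.2], [-1.6, -0.4], [-2.2, -0.3], [-1.0, 1.1], [0.4, -0.0], [-1.2, 1.2], [0.3, -0.6]]
bar lo end [ 0.50132868 -0.0692609   0.1       ]
tee top [0.60628462 0.0621296  0.16      ]
```

```bash
python3 - <<'E'
from h import *
s=capture("side");t=capture("top")
for n,c in(("side",s),("top",t)):
    m=cut_out("clamp_knob",c)
    for x in m[:4]: print(n,x["p"],x["bbox"],x["mask"].sum())
    print([(np.round(x["point"],1).tolist(),round(x["p"],2)) for x in tip_of("knob_grip",c)])
s,t=cam0()
cv2.imwrite("pics/sk.png",cv2.resize(s["pixels"][245:295,320:375],None,fx=10,fy=10,interpolation=cv2.INTER_CUBIC))
cv2.imwrite("pics/tk.png",cv2.resize(t["pixels"][220:260,360:410],None,fx=12,fy=12,interpolation=cv2.INTER_CUBIC))
E
```

```text
side 0.78 [341.6, 263.6, 31.0, 20.3] 349
side 0.52 [333.7, 146.7, 25.6, 37.9] 617
[([343.6, 263.1], 0.68)]
top 0.47 [380.2, 239.4, 18.7, 23.5] 234
[([376.9, 240.4], 0.57), ([280.8, 295.1], 0.57)]
```

View pics/sk.png

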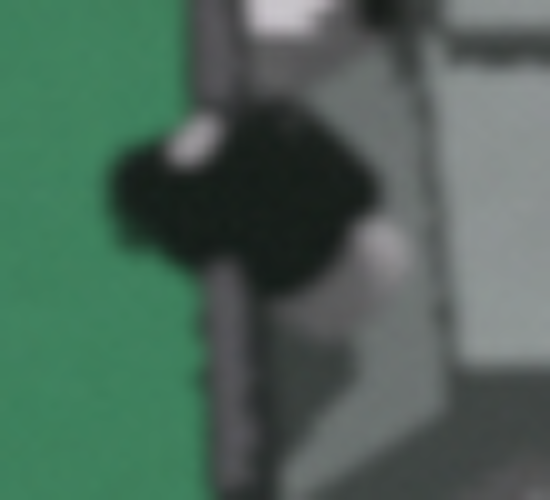

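View pics/tk.png

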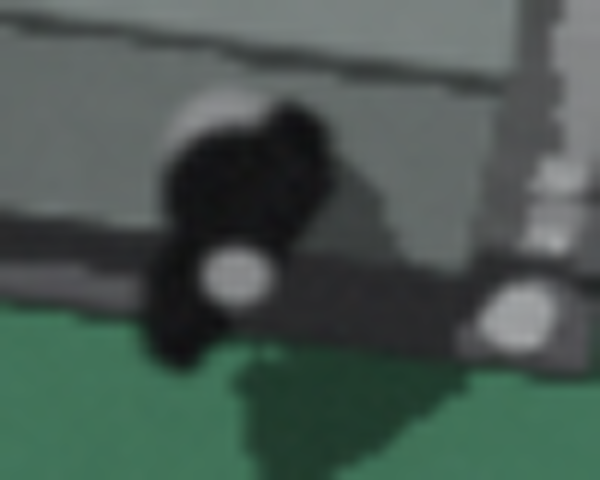

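```bash
python3 - <<'E'
from h import *
s,t=cam0()
P,e=tri(s,(320+195/10-.4,245+140/10-.4),t,(360+237/12-.4,220+275/12-.4));print("dot",P,e)
print("net",tri(s,(343.6,263.1),t,(376.9,240.4)),tri(s,(343.6,263.1),t,(378,240.6)))
yaw=-.1495
ax=R.from_euler('z',yaw).as_matrix()@np.array([-np.sin(np.radians(40)),0,np.cos(np.radians(40))])
G=P-.010*ax; print("grip from dot",G,ax)
# bar end points in top view under plane of bar top
o,d=ray(t,(360+180/12-.4,220+355/12-.4)); n=ax
for nm,c,px in (("lowend top",t,(360+180/12-.4,220+345/12-.4)),("hi end top",t,(360+305/12-.4,220+125/12-.4)),("side L",s,(320+120/10-.4,245+190/10-.4)),("side R",s,(320+360/10-.4,245+200/10-.4))):
    o,d=ray(c,px); k=((P-.006*ax-o)@n)/(d@n); Q=o+k*d; v=Q-P
    Bx=np.cross(np.array([-np.sin(yaw),np.cos(yaw),0]),ax); By=np.array([-np.sin(yaw),np.cos(yaw),0])
    print(nm,Q,"inplane across",v@Bx*1e3,"along",v@By*1e3)
E
```

```text
dot [ 0.51979309 -0.08070888  0.0996439 ] 0.00021406131506187
net (array([ 0.52925381, -0.07718974,  0.0828859 ]), np.float64(0.002679373739546107)) (array([ 0.52854014, -0.07965793,  0.08493043]), np.float64(0.0030521827184786404))
grip from dot [ 0.52614927 -0.08166627  0.09198346] [-0.63561775  0.09573918  0.76604444]
lowend top [ 0.50830805 -0.07079775  0.08104318] inplane across -21.787067567471308 along 8.089946898972757
hi end top [ 0.54736799 -0.09347359  0.11628677] inplane across 33.04223387563342 along -8.515224027835542
side L [ 0.50597511 -0.06953417  0.07894952] inplane across -25.0442144792943 along 8.99196029609967
side R [ 0.54469107 -0.12836262  0.11842601] inplane across 36.37029366493717 along -43.41379729638012
```

```bash
cat > fit.py <<'E'
from h import *
from scipy.optimize import minimize
def basis(yaw):
    Rz=R.from_euler('z',yaw).as_matrix()
    z=Rz@np.array([-np.sin(np.radians(40)),0,np.cos(np.radians(40))]); y=Rz@np.array([0,1,0]); x=np.cross(y,z)
    return x,y,z
def pts(p,yaw):
    x,y,z=basis(yaw); c,s=np.cos(p[3]),np.sin(p[3]) # bar dir rotated about z by p3
    by=-s*x+c*y; bx=c*x+s*y; G=np.array(p[:3])
    bar=[G+a*bx*.007+b*by*.033+h*z for a in(-1,1) for b in(-1,1) for h in(.010,-.022)]
    disc=[G+.016*(np.cos(u)*x+np.sin(u)*y)+h*z for u in np.linspace(0,6.28,24) for h in(-.022,-.027)]
    return bar,disc
def sil(c,p,yaw,off,sc,sh):
    im=np.zeros(sh,np.uint8)
    for q in pts(p,yaw):
        u=proj(c,np.array(q)); u=((u-off+.5)*sc)
        cv2.fillConvexPoly(im,cv2.convexHull(np.round(u*16).astype(np.int32).reshape(-1,1,2)),1,shift=4)
    return im
E
python3 - <<'E'
from fit import *
s,t=cam0(); sc=8
boxes=[(s,(325,248,365,282)),(t,(366,222,396,254))]
D=[]
for i,(c,(a,b,e,f)) in enumerate(boxes):
    g=c["pixels"][b:f,a:e].max(2)
    g=cv2.resize(g,None,fx=sc,fy=sc,interpolation=cv2.INTER_LINEAR)
    m=(g<45).astype(np.uint8)
    D.append((c,np.array([a,b]),m,cv2.cvtColor(m*255,cv2.COLOR_GRAY2BGR),c["pixels"][b:f,a:e]))
yaw=-.1495
def cost(p):
    p=np.array(p); tot=0
    for c,off,m,_,_ in D:
        im=sil(c,p,yaw,off,sc,m.shape); tot+=(im!=m).sum()/m.sum()
    return tot
best=[]
for ph in np.radians(np.arange(-90,90,15)):
    o=minimize(cost,[.528,-.079,.087,ph],method='Nelder-Mead',options=dict(initial_simplex=np.array([[.528,-.079,.087,ph],[.535,-.079,.087,ph],[.528,-.072,.087,ph],[.528,-.079,.094,ph],[.528,-.079,.087,ph+.2]]),maxiter=200))
    best.append((o.fun,o.x))
best.sort(key=lambda b:b[0])
for b in best[:5]: print(b[0],b[1][:3],np.degrees(b[1][3]))
p=best[0][1]
for i,(c,off,m,_,px) in enumerate(D):
    im=sil(c,p,yaw,off,sc,m.shape)
    v=cv2.resize(px,None,fx=sc,fy=sc,interpolation=cv2.INTER_CUBIC)
    cs,_=cv2.findContours(im,0,1); cv2.drawContours(v,cs,-1,(0,0,255),1)
    cs,_=cv2.findContours(m,0,1); cv2.drawContours(v,cs,-1,(255,255,0),1)
    cv2.imwrite(f"pics/fit{i}.png",v)
    print(proj(c,np.array(p[:3])+.010*basis(yaw)[2]))
v0=cv2.imread("pics/fit0.png");v1=cv2.imread("pics/fit1.png");h=max(v0.shape[0],v1.shape[0])
pad=lambda v:cv2.copyMakeBorder(v,0,h-v.shape[0],0,0,0)
cv2.imwrite("pics/fit.png",np.hstack([pad(v0),pad(v1)]))
E
```

```text
1.3908863694082432 [ 0.52559053 -0.07258615  0.08539282] 50.2806116914629
1.3939678705337606 [ 0.52455504 -0.08225384  0.09225659] -129.98896099991717
1.3951032647768564 [ 0.52538384 -0.08331813  0.09210315] 49.70628681520671
1.3973017025467254 [ 0.52511033 -0.08326968  0.09242276] 49.72362948808033
1.3999562196926536 [ 0.52433951 -0.08131049  0.09174869] -129.27636247888643
[[337.94582384 258.40866068]]
[[375.34195153 243.2091998 ]]
```

View pics/fit.png

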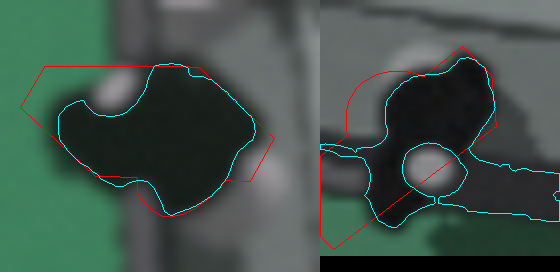

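```bash
cat > fit2.py <<'E'
from fit import *
s,t=cam0(); sc=8
tk=np.array([(165,190),(180,150),(235,120),(270,110),(295,98),(330,140),(325,190),(300,240),(270,260),(270,300),(215,320),(205,355),(175,370),(148,345),(150,270),(170,230)])/12.+[360,220]-.5
sk=np.array([(112,180),(120,155),(165,140),(200,112),(225,115),(245,100),(300,105),(340,140),(378,185),(360,220),(335,275),(275,295),(240,265),(205,262),(165,250),(130,225)])/10.+[320,245]-.5
D=[]
for c,(a,b,e,f),poly in ((s,(325,248,365,282),sk),(t,(366,222,396,254),tk)):
    m=np.zeros(((f-b)*sc,(e-a)*sc),np.uint8)
    cv2.fillPoly(m,[np.round((poly-[a,b]+.5)*sc).astype(np.int32)],1)
    D.append((c,np.array([a,b]),m,c["pixels"][b:f,a:e]))
def cost(p,yaw):
    return sum((sil(c,p,yaw,off,sc,m.shape)!=m).sum()/m.sum() for c,off,m,_ in D)
if __name__=="__main__":
  for yaw in (-.1495,-.13,-.17):
    best=[]
    for ph in np.radians(np.arange(0,180,15)):
        x0=np.array([.528,-.079,.087,ph]); sx=np.vstack([x0,x0+np.diag([.008,.008,.008,.25])])
        o=minimize(cost,x0,args=(yaw,),method='Nelder-Mead',options=dict(initial_simplex=sx,maxiter=250))
        best.append((o.fun,o.x))
    best.sort(key=lambda b:b[0])
    for b in best[:3]: print(yaw,b[0],b[1][:3],np.degrees(b[1][3]))
    if yaw==-.1495: p=best[0][1]
  yaw=-.1495; vs=[]
  for i,(c,off,m,px) in enumerate(D):
    im=sil(c,p,yaw,off,sc,m.shape)
    v=cv2.resize(px,None,fx=sc,fy=sc,interpolation=cv2.INTER_CUBIC)
    cs,_=cv2.findContours(im,0,1); cv2.drawContours(v,cs,-1,(0,0,255),1)
    u=(proj(c,np.array(p[:3])+.010*basis(yaw)[2])[0]-off+.5)*sc
    cv2.circle(v,tuple(int(k) for k in u),3,(0,255,255),-1)
    vs.append(cv2.copyMakeBorder(v,0,280-v.shape[0],0,0,0))
  cv2.imwrite("pics/fitb.png",np.hstack(vs))
E
python3 fit2.py
```

```text
-0.1495 0.8295356908251647 [ 0.52706256 -0.08242223  0.09344268] 58.22560370703369
-0.1495 0.8300526841681513 [ 0.52722252 -0.08218858  0.09305901] 59.29831933887797
-0.1495 0.8300840138874971 [ 0.52725268 -0.08285504  0.09383467] 61.05762958477771
-0.13 0.836134279279646 [ 0.52713509 -0.08205317  0.09281199] 57.53895896656002
-0.13 0.8391076976037033 [ 0.52700586 -0.08248416  0.09342274] 58.51916266140929
-0.13 0.8399657464013595 [ 0.52663042 -0.08268136  0.09304451] 58.00275612154395
-0.17 0.816375277720173 [ 0.52683247 -0.08231713  0.09270331] 59.94884880675417
-0.17 0.8163789790495122 [ 0.52731445 -0.08249079  0.09365473] 59.862365205928455
-0.17 0.8180005543313144 [ 0.52671544 -0.08181347  0.09275814] 60.257551280212695
```

View pics/fitb.png

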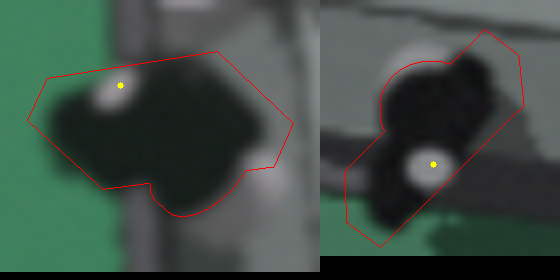

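```bash
python3 - <<'E'
from fit import *
s,t=cam0(); yaw=-.1495; x,y,z=basis(yaw)
G=np.array([.5262,-.0817,.0920])
for h in (.006,0,-.006,-.012):
    for nm,c,px in (("T hi",t,(360+298/12-.5,220+135/12-.5)),("T lo",t,(360+178/12-.5,220+335/12-.5)),("S lo",s,(320+135/10-.5,245+185/10-.5))):
        o,d=ray(c,px); Q=o+d*(((G+h*z-o)@z)/(d@z)); v=Q-G
        print(h,nm,"x %.1f y %.1f ang %.1f len %.1f"%(v@x*1e3,v@y*1e3,np.degrees(np.arctan2(-(v@x),v@y)),1e3*np.hypot(v@x,v@y)))
# overlay with various phi as wire
vs=[]
for ph in (50,60,70,80):
    row=[]
    for c,(a,b,e,f) in ((s,(325,248,365,282)),(t,(366,222,396,254))):
        v=cv2.resize(c["pixels"][b:f,a:e],None,fx=6,fy=6,interpolation=cv2.INTER_CUBIC)
        bar,disc=pts([*G,np.radians(ph)],yaw)
        u=np.round((proj(c,np.array(bar))-[a,b]+.5)*6).astype(int)
        for i in range(8):
            for j in range(i):
                if bin(i^j).count('1')==1: cv2.line(v,tuple(map(int,u[i])),tuple(map(int,u[j])),(0,0,255),1)
        w=np.round((proj(c,np.array(disc))-[a,b]+.5)*6).astype(int)
        cv2.polylines(v,[w[0::2]],1,(0,255,255),1)
        row.append(cv2.copyMakeBorder(v,0,204-v.shape[0],0,0,0))
    vs.append(np.hstack(row))
cv2.imwrite("pics/ph.png",np.vstack([np.hstack(vs[:2]),np.hstack(vs[2:])])[:, :840])
E
```

```text
0.006 T hi x 31.8 y -6.9 ang -102.3 len 32.6
0.006 T lo x -18.1 y 9.4 ang 62.5 len 20.4
0.006 S lo x -19.7 y 4.9 ang 76.0 len 20.3
0 T hi x 28.6 y -7.7 ang -105.1 len 29.6
0 T lo x -21.6 y 8.7 ang 68.0 len 23.3
0 S lo x -24.3 y 14.1 ang 59.9 len 28.1
-0.006 T hi x 25.4 y -8.5 ang -108.5 len 26.8
-0.006 T lo x -25.1 y 8.1 ang 72.2 len 26.4
-0.006 S lo x -28.9 y 23.3 ang 51.1 len 37.1
-0.012 T hi x 22.2 y -9.3 ang -112.7 len 24.1
-0.012 T lo x -28.6 y 7.4 ang 75.6 len 29.6
-0.012 S lo x -33.5 y 32.5 ang 45.8 len 46.7
```

View pics/ph.png

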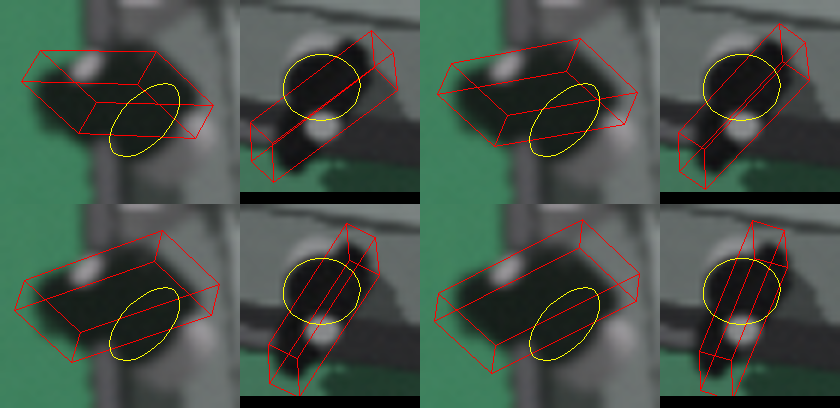

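```bash
cat > pose.py <<'E'
from fit import *
yaw=-.1495; x,y,z=basis(yaw); G=np.array([.5262,-.0817,.0920])
def Rt(ph,sg):
    ph=np.radians(ph); bx=np.cos(ph)*x+np.sin(ph)*y
    ty=-z; tz=sg*bx; return np.stack([np.cross(ty,tz),ty,tz],1)
E
python3 - <<'E'
from pose import *
o=get_obs(); R0=R.from_rotvec(o["ee_rot"]).as_matrix(); print(R0.round(3),o["time_s"])
for sg in(1,-1):
    M=Rt(72,sg); print(sg,M.round(3)); d=R.from_matrix(M@R0.T).as_rotvec(degrees=True); print("dr",d,np.linalg.norm(d))
print("pre", (G-.019*z*1+.08*z-o["eef_pos"])*100, "final",(G-.019*z-o["eef_pos"])*100, G+.061*z)
E
```

```text
[[ 0.974  0.     0.227]
 [-0.227  0.     0.974]
 [ 0.    -1.     0.   ]] 2.1
1 [[ 0.674  0.636  0.376]
 [-0.414 -0.096  0.905]
 [ 0.611 -0.766  0.199]]
dr [ -1.28468283 -40.06759725 -12.90699045] 42.11476180664012
-1 [[-0.674  0.636 -0.376]
 [ 0.414 -0.096 -0.905]
 [-0.611 -0.766 -0.199]]
dr [-57.56102554   1.84510046 157.13500068] 167.35616061113836
pre [ 36.83559678 -58.71780578  -9.25843372] final [ 41.92053876 -59.48371925 -15.38678927] [ 0.48742732 -0.07585991  0.13872871]
```

{"name": "step_arm", "arguments": {
  "grip": [0.6,0.6,0.6,0.6,0.6,0.6,0.6,0.6,0.6,0.6,0.6,0.6,0.6,0.6,0.6,0.6,0.6,0.6,0.6,0.6],
  "travel": [
    [2,-3.2,0],
    [4,-6.4,0],
    [6,-9.6,0],
    [8,-12.8,0],
    [10,-16,0],
    [12,-19.2,0],
    [14,-22.4,0],
    [16,-25.6,0],
    [18,-28.8,0],
    [20,-32,0],
    [22,-35.2,0],
    [24,-38.4,0],
    [26,-41.6,0],
    [28,-44.8,0],
    [30,-48,0],
    [32,-51.2,0],
    [34,-54.4,0],
    [36.8,-58.7,0],
    [36.8,-58.7,0],
    [36.8,-58.7,0]
  ],
  "dr": [
    [-0.08,-2.5,-0.8],
    [-0.16,-5,-1.6],
    [-0.24,-7.5,-2.4],
    [-0.32,-10,-3.2],
    [-0.4,-12.5,-4],
    [-0.48,-15,-4.8],
    [-0.56,-17.5,-5.6],
    [-0.64,-20,-6.4],
    [-0.72,-22.5,-7.2],
    [-0.8,-25,-8],
    [-0.9,-27.5,-8.9],
    [-0.96,-30,-9.6],
    [-1.04,-32.5,-10.4],
    [-1.12,-35,-11.2],
    [-1.2,-37.5,-12],
    [-1.28,-40.07,-12.9],
    [-1.28,-40.07,-12.9],
    [-1.28,-40.07,-12.9],
    [-1.28,-40.07,-12.9],
    [-1.28,-40.07,-12.9]
  ],
  "newtons": 60
}}

```text
time_s: 3.77
eef_pos: [0.487, -0.0787, 0.2303]
ee_rot: [-1.416, -0.193, -0.892]
wrist_force: [-0.8, 1.0, -0.1]
grip_width: 0.597
```

```bash
python3 - <<'E'
from pose import *
o=get_obs(); print(o)
print("pre",(G+.061*z-o["eef_pos"])*100, "final",(G-.019*z-o["eef_pos"])*100)
M=Rt(72,1);print(R.from_matrix(M@R.from_rotvec(o["ee_rot"]).as_matrix().T).as_rotvec(degrees=True))
E
```

```text
{'time_s': 3.7667, 'qpos': array([-0.39583853, -0.83313882, -0.72837698,  0.9941084 ,  0.15356433,
        0.12844709]), 'qd': array([ 0.07761964, -0.04588902, -0.01329293,  0.05444742,  0.00334398,
        0.02332632]), 'joint_torque': array([-1.0994653 , -7.5516066 , 37.0602107 , -5.46359807,  0.38391103,
       -0.12378059]), 'eef_pos': array([ 0.48698926, -0.07873374,  0.23025111]), 'ee_rot': array([-1.41605756, -0.19328131, -0.89178594]), 'wrist_force': array([-0.75187128,  0.97410754, -0.09152511]), 'torque': array([0.13489585, 0.70795367, 0.00772411]), 'grip_width': 0.59749342781314}
pre [ 0.04380618  0.28738307 -9.15223997] final [  5.12874815  -0.47853039 -15.28059551]
[-0.04515107 -0.12638268  0.33944805]
```

{"name": "step_arm", "arguments": {
  "grip": [0.6,0.6,0.6,0.6,0.6],
  "travel": [
    [0,0,-3],
    [0,0,-6],
    [0,0,-9.2],
    [0,0,-9.2],
    [0,0,-9.2]
  ],
  "dr": [
    [0,0,0],
    [0,0,0],
    [0,0,0],
    [0,0,0],
    [0,0,0]
  ]
}}

```text
time_s: 4.18
eef_pos: [0.4844, -0.0732, 0.1339]
ee_rot: [-1.414, -0.193, -0.881]
wrist_force: [0.4, 0.9, 0.4]
grip_width: 0.606
```

```bash
python3 - <<'E'
from pose import *
o=get_obs(); print(o["eef_pos"],o["qpos"])
s=capture("side");t=capture("top")
print("final",(G-.019*z-o["eef_pos"])*100)
P=o["eef_pos"]
vs=[]
for c,(a,b,e,f) in ((s,(290,200,390,300)),(t,(340,200,420,280))):
    k=400/(e-a)
    v=cv2.resize(c["pixels"][b:f,a:e],None,fx=k,fy=k,interpolation=cv2.INTER_CUBIC)
    for q,col in ((P,(0,0,255)),(G+.010*z,(0,255,255)),(G-.019*z,(255,0,255))):
        u=(proj(c,q)[0]-[a,b]+.5)*k; cv2.circle(v,tuple(map(int,u)),3,col,-1)
    vs.append(v)
cv2.imwrite("pics/pre.png",np.hstack(vs))
E
```

```text
[ 0.48438752 -0.07319559  0.13390212] [-0.38738855 -0.85995431 -0.92791485  0.82782553  0.15384505  0.12885784]
final [ 5.38892171 -1.03234529 -5.64569681]
```

View pics/pre.png

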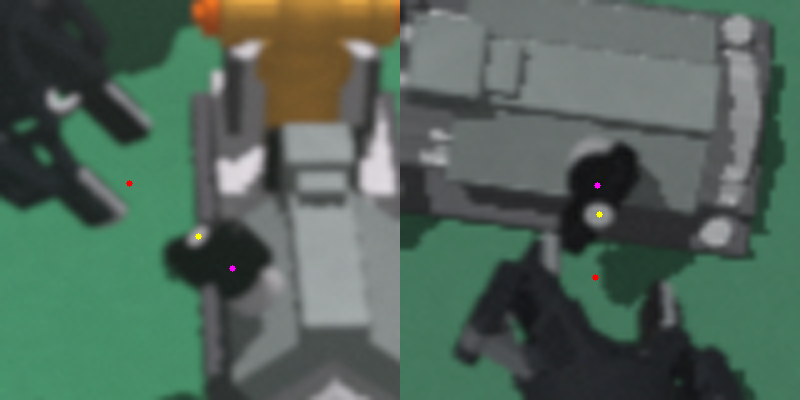

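{"name": "step_arm", "arguments": {
  "grip": [0.6,0.6],
  "travel": [
    [2,-0.3,-2.4],
    [2,-0.3,-2.4]
  ],
  "dr": [
    [0,0,0],
    [0,0,0]
  ]
}}

```text
time_s: 4.45
eef_pos: [0.5099, -0.079, 0.1184]
ee_rot: [-1.414, -0.204, -0.891]
wrist_force: [-1.3, 0.9, -1.4]
grip_width: 0.596
```

{"name": "step_arm", "arguments": {
  "grip": [0.6,0.6,0.6],
  "travel": [
    [0,0,0],
    [0,0,0],
    [0,0,0]
  ],
  "dr": [
    [0,0,0],
    [0,0,0],
    [0,0,0]
  ]
}}

```text
time_s: 4.7
eef_pos: [0.5087, -0.0792, 0.1196]
ee_rot: [-1.414, -0.205, -0.892]
wrist_force: [-0.2, -0.5, 0.2]
grip_width: 0.601
```

```bash
cat > look.py <<'E'
from pose import *
import sys
def look(fn):
    o=get_obs(); print(o["time_s"],o["eef_pos"].round(4),o["qpos"].round(3),o["wrist_force"].round(1),o["torque"].round(2),o["grip_width"])
    s=capture("side");t=capture("top")
    print("final",(G-.019*z-o["eef_pos"])*100)
    M=Rt(72,1);print("rot err",R.from_matrix(M@R.from_rotvec(o["ee_rot"]).as_matrix().T).as_rotvec(degrees=True))
    P=o["eef_pos"]; vs=[]
    for c,(a,b,e,f) in ((s,(290,200,390,300)),(t,(340,200,420,280))):
        k=400/(e-a)
        v=cv2.resize(c["pixels"][b:f,a:e],None,fx=k,fy=k,interpolation=cv2.INTER_CUBIC)
        for q,col in ((P,(0,0,255)),(G+.010*z,(0,255,255)),(G-.019*z,(255,0,255))):
            u=(proj(c,q)[0]-[a,b]+.5)*k; cv2.circle(v,tuple(map(int,u)),3,col,-1)
        vs.append(v)
    cv2.imwrite(fn,np.hstack(vs))
if __name__=="__main__": look(sys.argv[1])
E
python3 look.py pics/p2.png
```

```text
4.7 [ 0.5087 -0.0792  0.1196] [-0.374 -0.772 -0.926  0.725  0.144  0.141] [-0.2 -0.5  0.2] [ 0.1   0.62 -0.08] 0.6014306185345916
final [ 2.9542609  -0.43518361 -4.21956884]
rot err [ 0.11217996  0.30986822 -0.02467361]
```

View pics/p2.png

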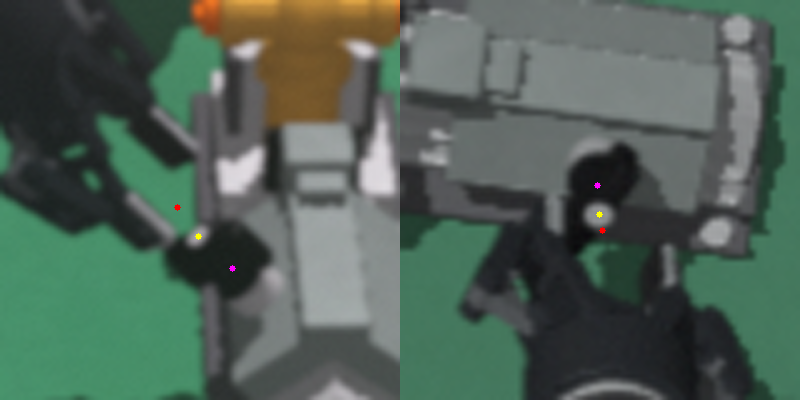

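{"name": "step_arm", "arguments": {
  "grip": [0.6,0.6,0.6,0.6],
  "travel": [
    [1.4,-0.2,-2.0],
    [2.8,-0.4,-4.0],
    [2.8,-0.4,-4.0],
    [2.8,-0.4,-4.0]
  ],
  "dr": [
    [0,0,0],
    [0,0,0],
    [0,0,0],
    [0,0,0]
  ]
}}

```text
time_s: 5.13
eef_pos: [0.534, -0.0823, 0.0735]
ee_rot: [-1.415, -0.196, -0.886]
wrist_force: [-0.7, -0.2, 0.6]
grip_width: 0.595
```

```bash
python3 look.py pics/p3.png
```

```text
5.1333 [ 0.534  -0.0823  0.0735] [-0.355 -0.622 -0.939  0.569  0.131  0.156] [-0.7 -0.2  0.6] [ 0.13  0.63 -0.04] 0.5950095566589202
final [ 0.42863546 -0.12478874  0.38990397]
rot err [-0.07998219 -0.19782009 -0.01215709]
```

View pics/p3.png

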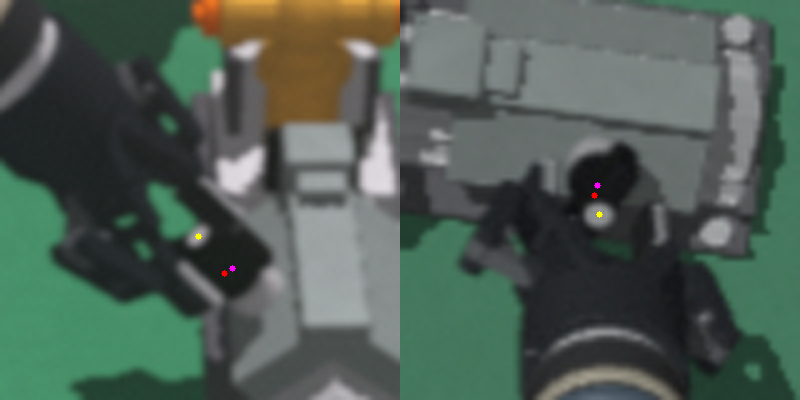

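{"name": "step_arm", "arguments": {
  "grip": [0.4,0.3,0.2,0.1,0.0,0.0,0.0,0.0],
  "travel": [
    [0.3,-0.1,0.4],
    [0.3,-0.1,0.4],
    [0.3,-0.1,0.4],
    [0.3,-0.1,0.4],
    [0.3,-0.1,0.4],
    [0.3,-0.1,0.4],
    [0.3,-0.1,0.4],
    [0.3,-0.1,0.4]
  ],
  "dr": [
    [0,0,0],
    [0,0,0],
    [0,0,0],
    [0,0,0],
    [0,0,0],
    [0,0,0],
    [0,0,0],
    [0,0,0]
  ],
  "newtons": 60
}}

```text
time_s: 5.9
eef_pos: [0.5389, -0.0858, 0.0823]
ee_rot: [-1.418, -0.201, -0.894]
wrist_force: [-5.9, -2.7, 5.9]
grip_width: 0.154
```

```bash
python3 look.py pics/p4.png
```

```text
5.9 [ 0.5389 -0.0858  0.0823] [-0.355 -0.617 -0.923  0.572  0.127  0.157] [-5.9 -2.7  5.9] [-0.45  0.87 -0.63] 0.15374751547455434
final [-0.06433727  0.23221868 -0.48601061]
rot err [0.22812866 0.183127   0.20104899]
```

View pics/p4.png

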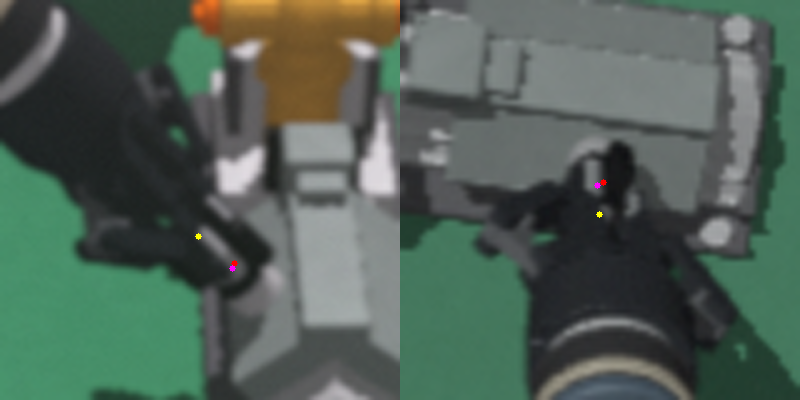

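```bash
python3 - <<'E'
from pose import *
o=get_obs(); r=.0039*x+0*y
T=[];Dr=[]
for k in range(1,13):
    a=np.radians(6*k); d=(R.from_rotvec(z*a).apply(r)-r+.002*z)*100
    T.append(d.round(2).tolist()); Dr.append((z*6*k).round(1).tolist())
print(T);print(Dr)
E
```

```text
[[-0.12, 0.06, 0.15], [-0.12, 0.1, 0.15], [-0.12, 0.14, 0.14], [-0.13, 0.18, 0.13], [-0.14, 0.22, 0.12], [-0.15, 0.25, 0.11], [-0.16, 0.29, 0.09], [-0.18, 0.32, 0.07], [-0.2, 0.35, 0.05], [-0.22, 0.38, 0.03], [-0.25, 0.4, 0.0], [-0.28, 0.42, -0.02]]
[[-3.8, 0.6, 4.6], [-7.6, 1.1, 9.2], [-11.4, 1.7, 13.8], [-15.3, 2.3, 18.4], [-19.1, 2.9, 23.0], [-22.9, 3.4, 27.6], [-26.7, 4.0, 32.2], [-30.5, 4.6, 36.8], [-34.3, 5.2, 41.4], [-38.1, 5.7, 46.0], [-42.0, 6.3, 50.6], [-45.8, 6.9, 55.2]]
```

{"name": "step_arm", "arguments": {
  "grip": [0,0,0,0,0,0],
  "travel": [
    [-0.12,0.02,0.15],
    [-0.12,0.06,0.15],
    [-0.12,0.1,0.15],
    [-0.12,0.14,0.14],
    [-0.13,0.18,0.13],
    [-0.14,0.22,0.12]
  ],
  "dr": [
    [0,0,0],
    [-3.8,0.6,4.6],
    [-7.6,1.1,9.2],
    [-11.4,1.7,13.8],
    [-15.3,2.3,18.4],
    [-19.1,2.9,23.0]
  ],
  "newtons": 100
}}

```text
time_s: 6.5
eef_pos: [0.5391, -0.0833, 0.0827]
ee_rot: [-1.631, -0.601, -0.503]
wrist_force: [24.0, -6.8, -13.9]
grip_width: 0.142
```

```bash
python3 look.py pics/p5.png
```

```text
6.5 [ 0.5391 -0.0833  0.0827] [-0.35  -0.622 -0.927  0.57   0.126 -0.368] [ 24.   -6.8 -13.9] [-0.55 -1.18 -0.47] 0.14155729448778925
final [-0.08097941 -0.02361078 -0.52463668]
rot err [ 19.53858978  -2.59840253 -23.0419425 ]
```

View pics/p5.png

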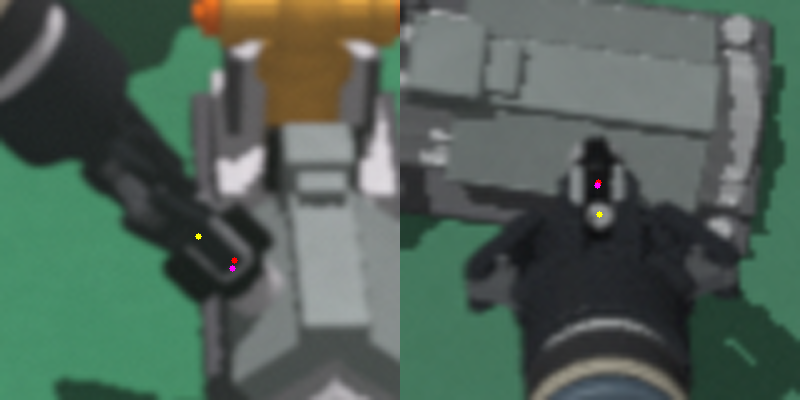

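{"name": "step_arm", "arguments": {
  "grip": [0,0,0,0,0,0,0,0,0],
  "travel": [
    [0.09,0.02,-0.13],
    [0.08,0.05,-0.15],
    [0.06,0.08,-0.17],
    [0.04,0.11,-0.19],
    [0.02,0.14,-0.21],
    [-0.01,0.16,-0.24],
    [-0.04,0.18,-0.26],
    [-0.04,0.18,-0.26],
    [-0.04,0.18,-0.26]
  ],
  "dr": [
    [-3.8,0.6,4.6],
    [-7.6,1.1,9.2],
    [-11.4,1.7,13.8],
    [-15.3,2.3,18.4],
    [-19.1,2.9,23.0],
    [-22.9,3.4,27.6],
    [-26.7,4.0,32.2],
    [-26.7,4.0,32.2],
    [-26.7,4.0,32.2]
  ],
  "newtons": 100
}}

```text
time_s: 7.35
eef_pos: [0.5383, -0.0801, 0.0814]
ee_rot: [-1.798, -1.131, 0.116]
wrist_force: [2.5, -0.4, 4.6]
grip_width: 0.141
```

```bash
python3 look.py pics/p6.png
```

```text
7.35 [ 0.5383 -0.0801  0.0814] [-0.345 -0.625 -0.931  0.57   0.126 -1.092] [ 2.5 -0.4  4.6] [-0.14 -0.11  0.11] 0.14127920875063907
final [-0.00484444 -0.33709725 -0.39151928]
rot err [ 45.98742496  -6.61686982 -54.99602043]
```

View pics/p6.png

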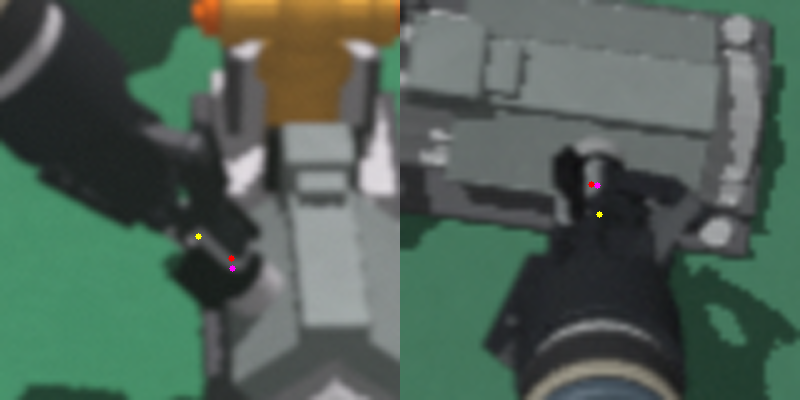

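{"name": "step_arm", "arguments": {
  "grip": [0,0,0,0,0],
  "travel": [
    [0.04,0.3,0],
    [0.09,0.6,0],
    [0.13,0.9,0],
    [0.18,1.2,0],
    [0.18,1.2,0]
  ],
  "dr": [
    [0,0,0],
    [0,0,0],
    [0,0,0],
    [0,0,0],
    [0,0,0]
  ]
}}

```text
time_s: 7.87
eef_pos: [0.5402, -0.0683, 0.0813]
ee_rot: [-1.799, -1.131, 0.117]
wrist_force: [2.9, -0.5, 6.0]
grip_width: 0.142
```

```bash
cat > zoom.py <<'E'
from pose import *
import sys
o=get_obs(); print(o["time_s"],o["eef_pos"].round(4),o["wrist_force"].round(1),o["torque"].round(2),"Fy bench",o["wrist_force"]@y)
s=capture("side");t=capture("top"); vs=[]
for c,(a,b,e,f) in ((s,(310,180,410,300)),(t,(270,175,390,265))):
    v=cv2.resize(c["pixels"][b:f,a:e],None,fx=4 if c is s else 3.3,fy=4 if c is s else 3.3,interpolation=cv2.INTER_CUBIC); vs.append(cv2.copyMakeBorder(v,0,480-v.shape[0],0,0,0))
cv2.imwrite(sys.argv[1],np.hstack(vs))
for n,c in (("s",s),("t",t)):
    pass
E
python3 zoom.py pics/z1.png
```

```text
7.8667 [ 0.5402 -0.0683  0.0813] [ 2.9 -0.5  6. ] [-0.4  -0.47 -0.1 ] Fy bench -0.046462304143144034
```

View pics/z1.png

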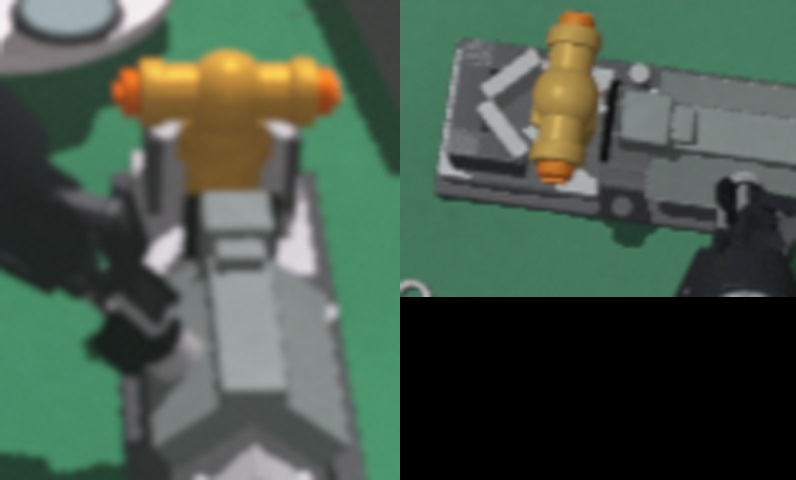

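```bash
python3 - <<'E'
from pose import *
s=capture("side");t=capture("top")
k=get_obs()["eef_pos"]; print("knob y",k@y)
for n,c in(("s",s),("t",t)):
    for q in("pad_face","v_seat","tee_stem"):
        for m in tip_of(q,c)[:4]:
            P=atz(c,m["point"],.065)
            if .55<P[0]<.68 and abs(P[1]-.05)<.08: print(n,q,round(m["p"],2),np.round(m["point"],1),P.round(4),"along",round(P@y,4),"across",round(P@x/.766,4))
E
```

```text
knob y 0.012977751009003372
s pad_face 0.41 [367.5 232.2] [0.6123 0.0463 0.065 ] along 0.137 across 0.6532
s v_seat 0.77 [365.2 222.8] [0.6155 0.0841 0.065 ] along 0.1749 across 0.6506
s tee_stem 0.91 [367.9 224.7] [0.62   0.0755 0.065 ] along 0.167 across 0.6565
t pad_face 0.65 [334.  210.7] [0.6097 0.027  0.065 ] along 0.1175 across 0.6535
t v_seat 0.87 [309.  207.6] [0.619  0.0906 0.065 ] along 0.1818 across 0.6532
t tee_stem 0.76 [323.3 211.8] [0.6074 0.0543 0.065 ] along 0.1442 across 0.6471
```

{"name": "step_arm", "arguments": {
  "grip": [0,0,0,0,0,0,0,0,0,0],
  "travel": [
    [0.04,0.25,0],
    [0.07,0.5,0],
    [0.11,0.75,0],
    [0.15,1.0,0],
    [0.18,1.25,0],
    [0.22,1.5,0],
    [0.26,1.75,0],
    [0.3,2.0,0],
    [0.3,2.0,0],
    [0.3,2.0,0]
  ],
  "dr": [
    [0,0,0],
    [0,0,0],
    [0,0,0],
    [0,0,0],
    [0,0,0],
    [0,0,0],
    [0,0,0],
    [0,0,0],
    [0,0,0],
    [0,0,0]
  ]
}}

```text
time_s: 9.2
eef_pos: [0.5432, -0.0491, 0.0813]
ee_rot: [-1.801, -1.129, 0.117]
wrist_force: [4.3, -3.8, 4.8]
grip_width: 0.143
```

```bash
python3 zoom.py pics/z2.png
```

```text
9.2 [ 0.5432 -0.0491  0.0813] [ 4.3 -3.8  4.8] [-0.63 -0.5  -0.23] Fy bench -3.0783416220195154
```

View pics/z2.png

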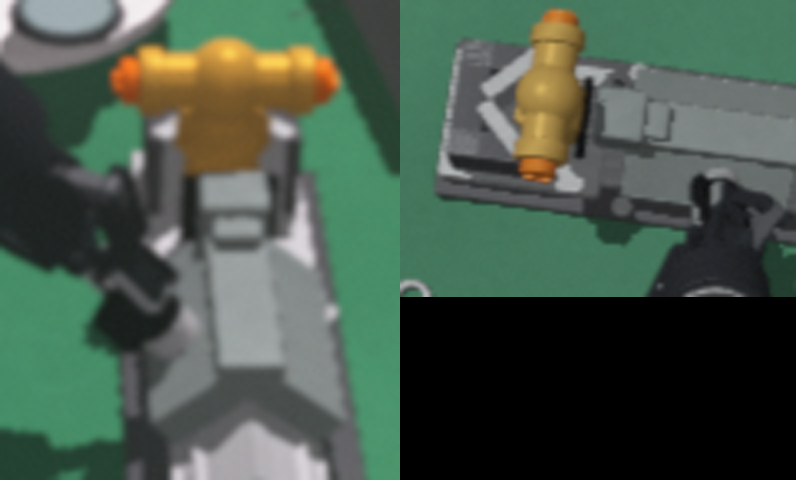

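{"name": "step_arm", "arguments": {
  "grip": [0,0,0,0,0],
  "travel": [
    [0.03,0.2,0],
    [0.06,0.4,0],
    [0.09,0.6,0],
    [0.1,0.7,0],
    [0.1,0.7,0]
  ],
  "dr": [
    [0,0,0],
    [0,0,0],
    [0,0,0],
    [0,0,0],
    [0,0,0]
  ]
}}

```text
time_s: 9.72
eef_pos: [0.5442, -0.0425, 0.0813]
ee_rot: [-1.802, -1.129, 0.117]
wrist_force: [4.6, -3.2, 4.0]
grip_width: 0.144
```

```bash
python3 zoom.py pics/z3.png
```

```text
9.7167 [ 0.5442 -0.0425  0.0813] [ 4.6 -3.2  4. ] [-0.75 -0.55 -0.4 ] Fy bench -2.449881247369633
```

View pics/z3.png

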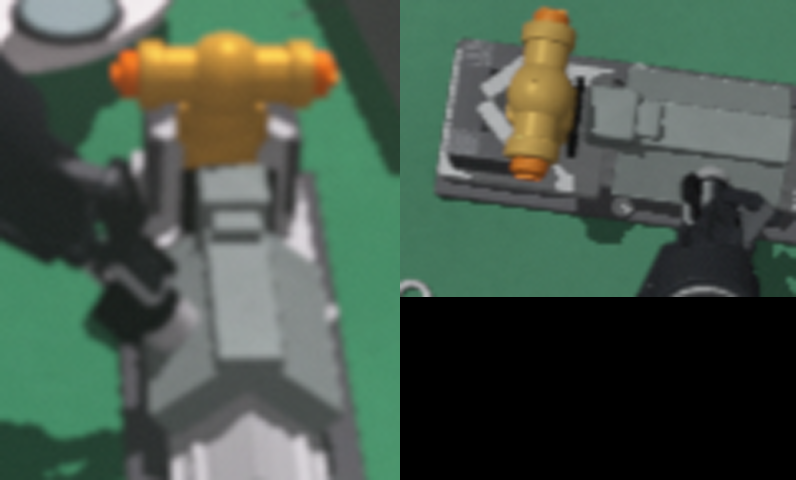

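{"name": "step_arm", "arguments": {
  "grip": [0,0,0,0,0],
  "travel": [
    [0.02,0.15,0],
    [0.04,0.3,0],
    [0.06,0.4,0],
    [0.06,0.4,0],
    [0.06,0.4,0]
  ],
  "dr": [
    [0,0,0],
    [0,0,0],
    [0,0,0],
    [0,0,0],
    [0,0,0]
  ]
}}

```text
time_s: 10.23
eef_pos: [0.5448, -0.0386, 0.0813]
ee_rot: [-1.802, -1.129, 0.116]
wrist_force: [5.8, -4.7, 4.3]
grip_width: 0.14
```

{"name": "step_arm", "arguments": {
  "grip": [0,0,0,0],
  "travel": [
    [0.02,0.15,0],
    [0.04,0.3,0],
    [0.04,0.3,0],
    [0.04,0.3,0]
  ],
  "dr": [
    [0,0,0],
    [0,0,0],
    [0,0,0],
    [0,0,0]
  ]
}}

```text
time_s: 10.57
eef_pos: [0.5453, -0.0358, 0.0813]
ee_rot: [-1.803, -1.128, 0.116]
wrist_force: [5.9, -5.1, 3.0]
grip_width: 0.138
```

{"name": "step_arm", "arguments": {
  "grip": [0,0,0,0],
  "travel": [
    [0.015,0.1,0],
    [0.03,0.2,0],
    [0.03,0.2,0],
    [0.03,0.2,0]
  ],
  "dr": [
    [0,0,0],
    [0,0,0],
    [0,0,0],
    [0,0,0]
  ]
}}

```text
time_s: 10.9
eef_pos: [0.5454, -0.0352, 0.0813]
ee_rot: [-1.806, -1.126, 0.116]
wrist_force: [5.6, -7.9, 4.3]
grip_width: 0.139
```

{"name": "step_arm", "arguments": {
  "grip": [0,0,0,0],
  "travel": [
    [0.015,0.1,0],
    [0.03,0.2,0],
    [0.03,0.2,0],
    [0.03,0.2,0]
  ],
  "dr": [
    [0,0,0],
    [0,0,0],
    [0,0,0],
    [0,0,0]
  ]
}}

```text
time_s: 11.23
eef_pos: [0.5457, -0.0333, 0.0813]
ee_rot: [-1.806, -1.126, 0.116]
wrist_force: [5.0, -8.3, 3.6]
grip_width: 0.141
```

```bash
python3 zoom.py pics/z4.png
```

```text
11.2333 [ 0.5457 -0.0333  0.0813] [ 5.  -8.3  3.6] [-1.29 -0.5  -0.81] Fy bench -7.462619566986203
```

View pics/z4.png

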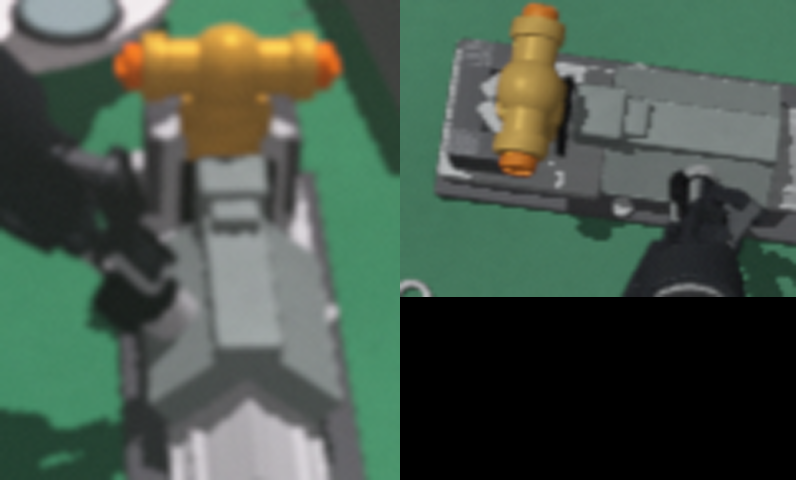

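{"name": "step_arm", "arguments": {
  "grip": [0,0,0,0],
  "travel": [
    [0.015,0.1,0],
    [0.03,0.2,0],
    [0.03,0.2,0],
    [0.03,0.2,0]
  ],
  "dr": [
    [0,0,0],
    [0,0,0],
    [0,0,0],
    [0,0,0]
  ]
}}

```text
time_s: 11.67
eef_pos: [0.5459, -0.0318, 0.0813]
ee_rot: [-1.808, -1.125, 0.116]
wrist_force: [4.6, -10.2, 3.2]
grip_width: 0.139
```

```bash
python3 zoom.py pics/z5.png
```

```text
11.6667 [ 0.5459 -0.0318  0.0813] [  4.6 -10.2   3.2] [-1.49 -0.48 -0.93] Fy bench -9.412279598463583
```

View pics/z5.png

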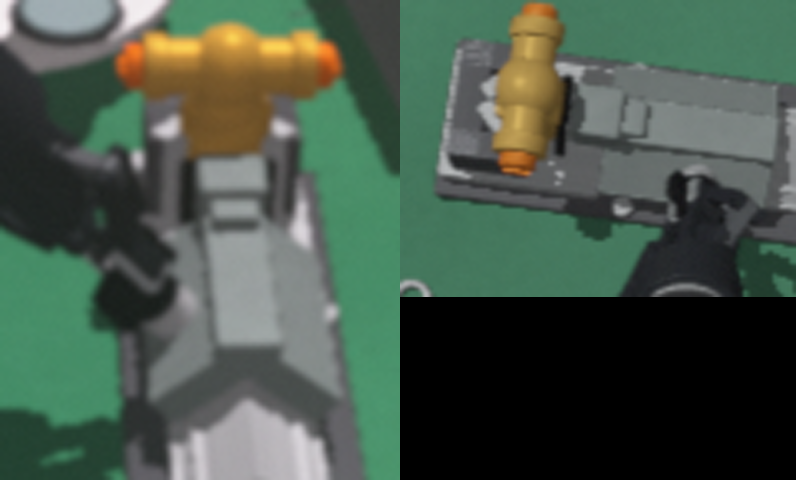

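{"name": "step_arm", "arguments": {
  "grip": [0,0,0,0],
  "travel": [
    [0.015,0.1,0],
    [0.03,0.2,0],
    [0.03,0.2,0],
    [0.03,0.2,0]
  ],
  "dr": [
    [0,0,0],
    [0,0,0],
    [0,0,0],
    [0,0,0]
  ]
}}

```text
time_s: 12.1
eef_pos: [0.546, -0.031, 0.0813]
ee_rot: [-1.811, -1.122, 0.116]
wrist_force: [3.9, -13.4, 4.7]
grip_width: 0.138
```

{"name": "step_arm", "arguments": {
  "grip": [0,0,0],
  "travel": [
    [0.015,0.1,0],
    [0.015,0.1,0],
    [0.015,0.1,0]
  ],
  "dr": [
    [0,0,0],
    [0,0,0],
    [0,0,0]
  ]
}}

```text
time_s: 12.35
eef_pos: [0.5461, -0.0307, 0.0813]
ee_rot: [-1.812, -1.121, 0.116]
wrist_force: [3.7, -14.3, 5.2]
grip_width: 0.141
```

```bash
python3 zoom.py pics/z6.png
```

```text
12.35 [ 0.5461 -0.0307  0.0813] [  3.7 -14.3   5.2] [-2.05 -0.37 -1.42] Fy bench -13.543886642694792
```

View pics/z6.png

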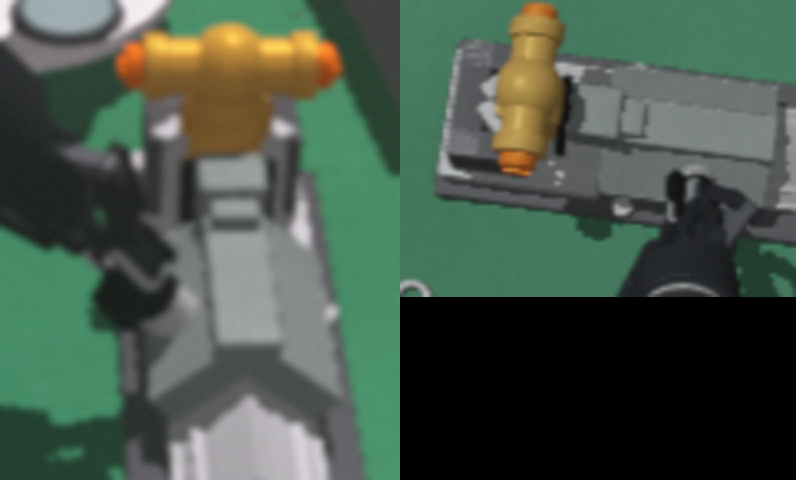

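```bash
python3 - <<'E'
from pose import *
r=.0039*x; f=lambda a:R.from_rotvec(z*np.radians(a)).apply(r)
print([( (f(72-a)-f(72))*100).round(2).tolist() for a in range(6,85,6)])
print([(-z*a).round(1).tolist() for a in range(6,85,6)])
E
```

```text
[[0.03, -0.02, 0.02], [0.05, -0.04, 0.05], [0.07, -0.07, 0.07], [0.09, -0.1, 0.09], [0.11, -0.13, 0.11], [0.13, -0.16, 0.13], [0.14, -0.2, 0.14], [0.15, -0.24, 0.15], [0.15, -0.28, 0.16], [0.15, -0.32, 0.17], [0.15, -0.36, 0.17], [0.15, -0.4, 0.17], [0.14, -0.44, 0.17], [0.13, -0.48, 0.17]]
[[3.8, -0.6, -4.6], [7.6, -1.1, -9.2], [11.4, -1.7, -13.8], [15.3, -2.3, -18.4], [19.1, -2.9, -23.0], [22.9, -3.4, -27.6], [26.7, -4.0, -32.2], [30.5, -4.6, -36.8], [34.3, -5.2, -41.4], [38.1, -5.7, -46.0], [42.0, -6.3, -50.6], [45.8, -6.9, -55.2], [49.6, -7.5, -59.8], [53.4, -8.0, -64.3]]
```

{"name": "step_arm", "arguments": {
  "grip": [0,0,0,0,0],
  "travel": [
    [0.03,-0.02,0.02],
    [0.05,-0.04,0.05],
    [0.07,-0.07,0.07],
    [0.07,-0.07,0.07],
    [0.07,-0.07,0.07]
  ],
  "dr": [
    [3.8,-0.6,-4.6],
    [7.6,-1.1,-9.2],
    [11.4,-1.7,-13.8],
    [11.4,-1.7,-13.8],
    [11.4,-1.7,-13.8]
  ]
}}

```text
time_s: 12.87
eef_pos: [0.5467, -0.0319, 0.082]
ee_rot: [-1.759, -0.895, -0.165]
wrist_force: [3.5, -14.9, 4.7]
grip_width: 0.141
```

```bash
python3 zoom.py pics/z7.png
```

```text
12.8667 [ 0.5467 -0.0319  0.082 ] [  3.5 -14.9   4.7] [-2.01 -0.41 -1.76] Fy bench -14.204408707169117
```

{"name": "step_arm", "arguments": {
  "grip": [0,0,0,0,0],
  "travel": [
    [0.02,-0.03,0.02],
    [0.04,-0.06,0.04],
    [0.06,-0.09,0.06],
    [0.06,-0.09,0.06],
    [0.06,-0.09,0.06]
  ],
  "dr": [
    [3.8,-0.6,-4.6],
    [7.6,-1.1,-9.2],
    [11.4,-1.7,-13.8],
    [11.4,-1.7,-13.8],
    [11.4,-1.7,-13.8]
  ]
}}

```text
time_s: 13.38
eef_pos: [0.547, -0.0332, 0.0824]
ee_rot: [-1.676, -0.665, -0.427]
wrist_force: [1.8, -16.4, 4.7]
grip_width: 0.146
```

```bash
python3 zoom.py pics/z8.png
```

```text
13.3833 [ 0.547  -0.0332  0.0824] [  1.8 -16.4   4.7] [-2.15 -0.16 -1.82] Fy bench -15.903827458410596
```

View pics/z8.png

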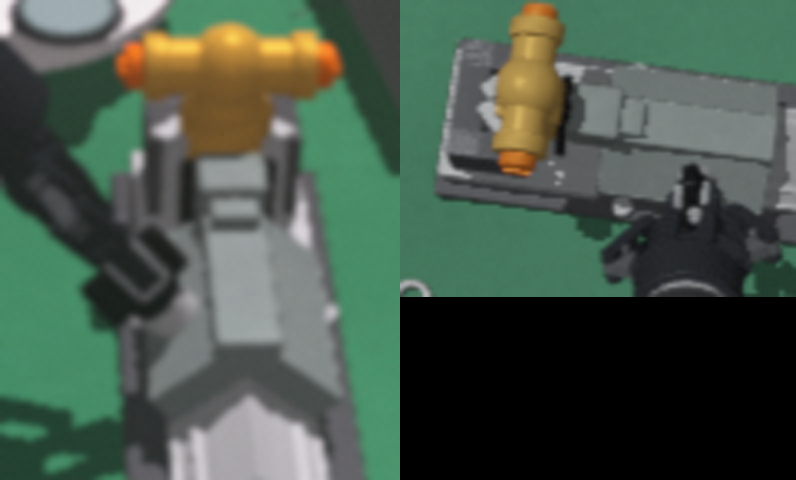

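{"name": "step_arm", "arguments": {
  "grip": [0,0,0,0,0,0,0,0,0],
  "travel": [
    [0.01,-0.04,0.01],
    [0.02,-0.08,0.02],
    [0.02,-0.12,0.03],
    [0.02,-0.16,0.04],
    [0.02,-0.2,0.04],
    [0.02,-0.24,0.04],
    [0.01,-0.28,0.04],
    [0.01,-0.28,0.04],
    [0.01,-0.28,0.04]
  ],
  "dr": [
    [3.8,-0.6,-4.6],
    [7.6,-1.1,-9.2],
    [11.4,-1.7,-13.8],
    [15.3,-2.3,-18.4],
    [19.1,-2.9,-23.0],
    [22.9,-3.4,-27.6],
    [26.7,-4.0,-32.2],
    [26.7,-4.0,-32.2],
    [26.7,-4.0,-32.2]
  ]
}}

```text
time_s: 14.23
eef_pos: [0.5463, -0.0366, 0.0823]
ee_rot: [-1.378, -0.116, -0.973]
wrist_force: [-3.2, -17.7, 7.2]
grip_width: 0.141
```

```bash
python3 look.py pics/p9.png; python3 zoom.py pics/z9.png
```

```text
14.2333 [ 0.5463 -0.0366  0.0823] [-0.196 -0.603 -0.916  0.557  0.011  0.388] [ -3.2 -17.7   7.2] [-2.34  0.19 -2.06] 0.1413004692080469
final [-0.80699158 -4.69615005 -0.48288142]
rot err [-3.12141529  0.64218317  5.46526801]
14.3333 [ 0.5463 -0.0365  0.0823] [ -3.4 -15.7   7.6] [-2.38  0.24 -2.01] Fy bench -16.010250044812455
```

View pics/z9.png

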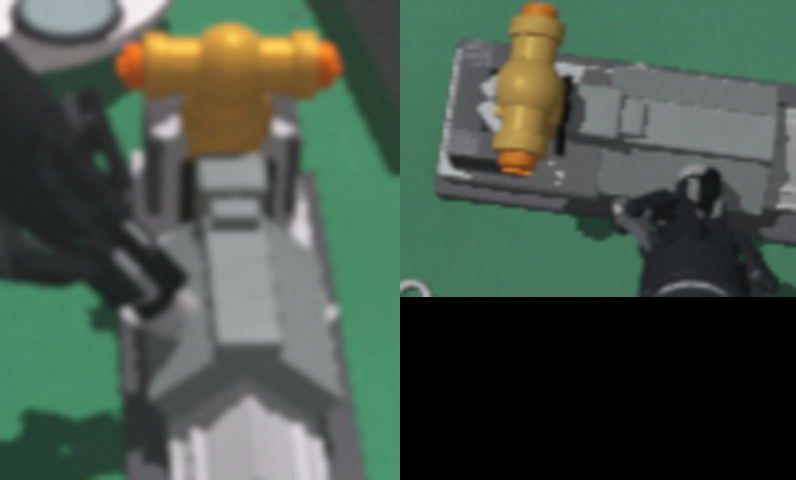

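{"name": "step_arm", "arguments": {
  "grip": [0,0,0,0],
  "travel": [
    [-0.04,-0.25,0],
    [-0.08,-0.55,0],
    [-0.08,-0.55,0],
    [-0.08,-0.55,0]
  ],
  "dr": [
    [0,0,0],
    [0,0,0],
    [0,0,0],
    [0,0,0]
  ]
}}

```text
time_s: 14.77
eef_pos: [0.5462, -0.037, 0.0822]
ee_rot: [-1.368, -0.12, -0.966]
wrist_force: [-1.6, -4.2, 7.1]
grip_width: 0.137
```

```bash
python3 zoom.py pics/z10.png
```

```text
14.7667 [ 0.5462 -0.037   0.0822] [-1.6 -4.2  7.1] [-0.73 -0.2  -0.77] Fy bench -4.425184095481368
```

View pics/z10.png

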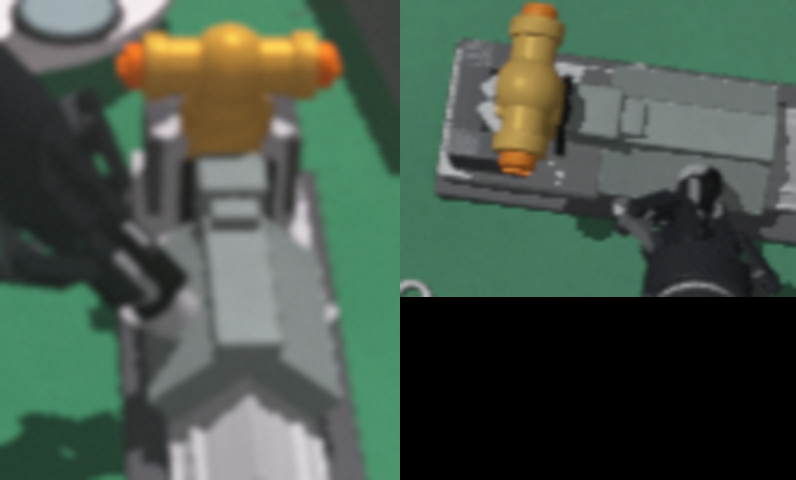

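{"name": "step_arm", "arguments": {
  "grip": [0.2,0.35,0.5,0.6,0.6,0.6,0.6,0.6,0.6,0.6,0.6,0.6],
  "travel": [
    [0,0,0],
    [0,0,0],
    [0,0,0],
    [0,0,0],
    [0,0,0],
    [0,0,0],
    [-1.3,0.2,1.5],
    [-2.6,0.4,3.1],
    [-3.9,0.6,4.6],
    [-5.2,0.8,6.2],
    [-6.4,1.0,7.7],
    [-6.4,1.0,7.7]
  ],
  "dr": [
    [0,0,0],
    [0,0,0],
    [0,0,0],
    [0,0,0],
    [0,0,0],
    [0,0,0],
    [0,0,0],
    [0,0,0],
    [0,0,0],
    [0,0,0],
    [0,0,0],
    [0,0,0]
  ]
}}

```text
time_s: 15.87
eef_pos: [0.482, -0.0246, 0.1618]
ee_rot: [-1.364, -0.126, -0.963]
wrist_force: [0.6, -0.9, 0.9]
grip_width: 0.597
```

{"name": "step_arm", "arguments": {
  "grip": [0.6,0.6,0.6,0.6,0.6],
  "travel": [
    [-2,0.3,2.5],
    [-4,0.6,5],
    [-5,0.8,7],
    [-5,0.8,7],
    [-5,0.8,7]
  ],
  "dr": [
    [0,0,0],
    [0,0,0],
    [0,0,0],
    [0,0,0],
    [0,0,0]
  ]
}}

```text
time_s: 16.28
eef_pos: [0.4433, -0.0162, 0.231]
ee_rot: [-1.37, -0.112, -0.952]
wrist_force: [0.1, 0.3, -0.9]
grip_width: 0.602
```

```bash
python3 zoom.py pics/z11.png; python3 - <<'E'
from pose import *
s=capture("side");t=capture("top")
cv2.imwrite("pics/fin.png",t["pixels"])
for n,c in(("s",s),("t",t)):
    for q in("pad_face","v_seat","tee_stem"):
        for m in tip_of(q,c)[:4]:
            P=atz(c,m["point"],.065)
            if .55<P[0]<.68 and abs(P[1]-.05)<.08: print(n,q,round(m["p"],2),P.round(4),"along",round(P@y,4))
# knob angle overlay
Gn=G+np.array([0,0,0])+y*((np.array([.5462,-.037,.0822])-np.array([.5389,-.0858,.0823]))@y); vs=[]
for ph in (66,90):
    for c,k in ((s,6),(t,6)):
        u0=proj(c,Gn)[0].astype(int); a,b=u0-18
        v=cv2.resize(c["pixels"][b:b+36,a:a+36],None,fx=6,fy=6,interpolation=cv2.INTER_CUBIC)
        bar,disc=pts([*Gn,np.radians(ph)],yaw); u=np.round((proj(c,np.array(bar))-[a,b]+.5)*6).astype(int)
        if ph==66:
          for i in range(8):
            for j in range(i):
                if bin(i^j).count('1')==1: cv2.line(v,tuple(map(int,u[i])),tuple(map(int,u[j])),(0,0,255),1)
        vs.append(v)
cv2.imwrite("pics/kn.png",np.hstack(vs))
E
```

```text
16.2833 [ 0.4433 -0.0162  0.231 ] [ 0.1  0.3 -0.9] [0.07 0.7  0.02] Fy bench 0.2822152207218819
s pad_face 0.54 [0.6142 0.067  0.065 ] along 0.1578
s v_seat 0.66 [0.6188 0.0911 0.065 ] along 0.1822
s tee_stem 0.74 [0.6198 0.088  0.065 ] along 0.1793
t pad_face 0.59 [0.6133 0.0626 0.065 ] along 0.1533
t v_seat 0.9 [0.6162 0.0944 0.065 ] along 0.1852
t tee_stem 0.86 [0.6198 0.0918 0.065 ] along 0.1831
```

View pics/z11.png

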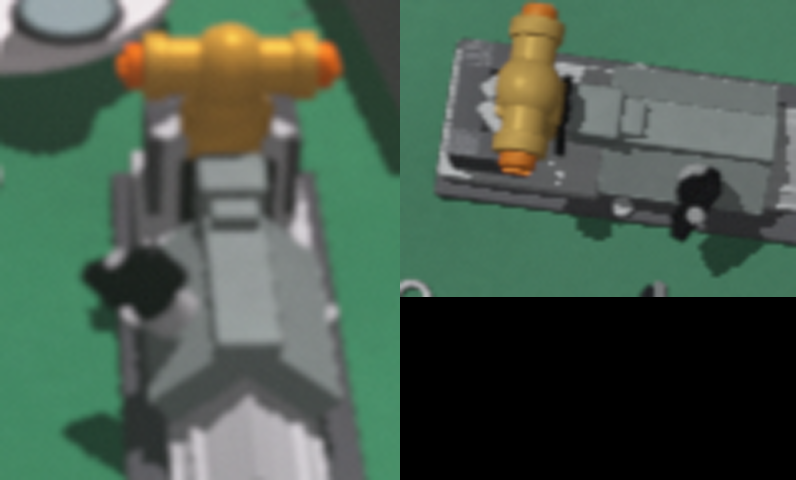

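View pics/kn.png

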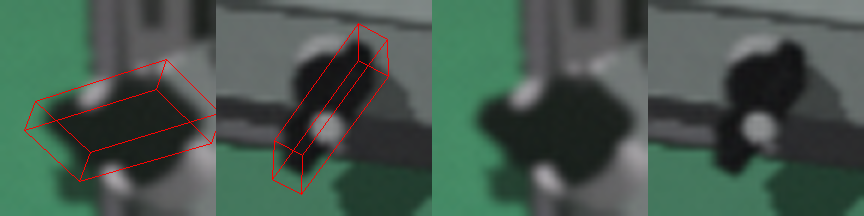

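View pics/fin.png

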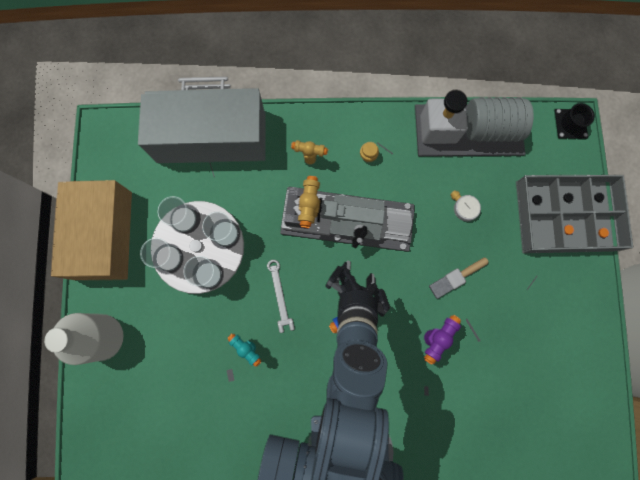

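```bash
python3 - <<'E'
from rig import *
print(job_done())
E
```

```text
the job is handed in; nothing more can be done
None
```

I slackened the wing knob by about 72° and slid the carriage up about 49 mm with the gripped knob. That drove the tee's stem into the V until the push read about 13.5 N. Holding that pressure, I turned the knob back about 78°, past where it started, then released it and drew the arm clear. The job is handed in at about 16 s; no verdict was reported.

**Last checks that agreed**
- **Lock:** easing the push by about 11.6 N before letting go moved the tool only 0.4 mm, so the carriage is locked.
- **Knob:** after release its bar still lay at the tightened angle. I put the joint at roughly 2.0 to 2.3 rad, given the starting range of 1.9 to 2.2.
- **Tee:** it looked upright and unmoved in the V in the final pictures.
- **Bystanders:** the jars and the other loose things looked unmoved in the top view. The blue look-alike was mostly hidden under the arm, so I could see only one of its ends.
- **Contact:** the wrist force after retreating was close to zero.

**What I could not confirm**
- **Seating:** the networks put the stem axis 2 to 3 mm short of the V seat along the bench in both views, and up to 3.6 mm off across it in the top view. That is at or just past the 3 mm limit, and they are no more accurate than that. I relied instead on the tee stopping while the force kept rising.
- **Pad:** I inferred its press from force only, about 2.7 to 3 mm. While tightening, the push read up to about 16 N, which I put down to the shoe starting to grip.

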